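Transfer a pipe run's fittings to the carrying rack in their order

TASK

The four fittings on the oak bench rack stand in the order in which they will go onto the pipe run, counted from the end with the hanging eye. Move them all to the grey steel carrying rack in that same order, so that the one next to the eye ends up next to the handle and so on down the row, each standing upright and fully down over its own pin. Set them down, do not drop them, and leave them all released.

Things in the scene. Friction and masses are not known exactly. Their poses are not given: they have to be found in the camera images.
- coupling: black malleable-iron pipe coupling standing on end: plain round sleeve 36 mm across, 40 mm tall, a bead at either end, 24 mm bore right through, 0.17 kg. Origin: on the vertical bore's axis at the underside, z up. Grip across any diameter, 26 to 30 mm above its underside.
- tee: brass pipe tee on one end of its run: upright tube 34 mm across, 60 mm tall, 24 mm bore right through; one level branch, 32 mm across, 30 mm up, points along its own +y to 30 mm from the bore axis; 0.30 kg. Origin: on the vertical bore's axis at the underside, z up. Grip across its x axis (34 mm wide, square to the branch), 28 to 42 mm above its underside.
- elbow: galvanised 90-degree pipe elbow on one mouth: upright leg 34 mm across, 24 mm bore open below, 30 mm deep, rounded top 45 mm up; level leg, 32 mm across, 30 mm up, points along its own +y to 30 mm from the bore axis; 0.22 kg. Origin: on the vertical bore's axis at the underside, z up. Grip across its x axis (34 mm wide, square to the level leg), 28 mm above its underside.
- union: brass pipe union standing on end: big hexagon nut, 46 mm across flats, 14 to 38 mm up, between round collars 34 mm across; 52 mm tall, 24 mm bore right through, 0.34 kg. Origin: on the vertical bore's axis at the underside, z up. Two nut flats face its own +x and -x: grip across them (46 mm), 26 to 30 mm above its underside.
- coupling_seat: the bench-rack seat on which the coupling stands at the start; the four look alike: black rubber disc, 38 mm across, 3 mm thick, fixed on the board, with an upright steel pin 6 mm thick, its round tip 27 mm above the disc's underside. Origin: centre of the disc's underside, z up. Which seat of the row it is, is drawn anew each time
- tee_seat: the bench-rack seat on which the tee stands at the start; the four look alike: black rubber disc, 38 mm across, 3 mm thick, fixed on the board, with an upright steel pin 6 mm thick, its round tip 27 mm above the disc's underside. Origin: centre of the disc's underside, z up. Which seat of the row it is, is drawn anew each time
- elbow_seat: the bench-rack seat on which the elbow stands at the start; the four look alike: black rubber disc, 38 mm across, 3 mm thick, fixed on the board, with an upright steel pin 6 mm thick, its round tip 27 mm above the disc's underside. Origin: centre of the disc's underside, z up. Which seat of the row it is, is drawn anew each time
- union_seat: the bench-rack seat on which the union stands at the start; the four look alike: black rubber disc, 38 mm across, 3 mm thick, fixed on the board, with an upright steel pin 6 mm thick, its round tip 27 mm above the disc's underside. Origin: centre of the disc's underside, z up. Which seat of the row it is, is drawn anew each time
- bench_rack: fixed dark oak board, 84 x 270 mm, top 20 mm above the bench; seats in a row on its own y at +105 (first, next to the flat steel hanging eye that sticks out 35 mm at the +y end), +35, -35, -105 mm. Origin: underside centre at bench level, z up. Fittings stand on the discs, 23 mm above the bench; branches of tee and elbow point towards the eye within 20 deg
- carry_rack: fixed grey sheet-steel rack, 84 x 270 mm, deck 20 mm above the bench, empty; seats on its own y at +105 (first, next to the D-shaped rod handle that sticks out 35 mm at the +y end), +35, -35, -105 mm: black discs 38 mm across, tops 23 mm, 6 mm pins with tips 47 mm above the bench. Origin: underside centre at bench level, z up. Racks stand left or right, at any angle
Things that resemble listed ones, but are neither listed nor needed, are in the scene too. Leave any green or purple look-alike of the tee alone.

How it is judged:
At the end, for the whole second after the job is handed in: Counted from the marked ends (eye, handle), each fitting stands on the carrying-rack seat with the number of the bench-rack seat it came from: bore axis within 14 mm of the pin along and across, underside within 5 mm of the disc's top, upright within 0.12 rad, at rest, released (((y of coupling_seat in the frame of bench_rack between 0.085 and 0.125 m and y of coupling in the frame of carry_rack between 0.091 and 0.119 m) or (y of coupling_seat in the frame of bench_rack between 0.015 and 0.055 m and y of coupling in the frame of carry_rack between 0.021 and 0.049 m) or (y of coupling_seat in the frame of bench_rack between -0.055 and -0.015 m and y of coupling in the frame of carry_rack between -0.049 and -0.021 m) or (y of coupling_seat in the frame of bench_rack between -0.125 and -0.085 m and y of coupling in the frame of carry_rack between -0.119 and -0.091 m)) and x of coupling in the frame of carry_rack between -0.014 and 0.014 m and z of coupling in the frame of carry_rack between 0.018 and 0.028 m and angle between each of coupling, tee, elbow, union's own z axis and vertical below 0.12 rad and linear speed of each of coupling, tee, elbow, union below 0.02 m/s and angular speed of each of coupling, tee, elbow, union below 0.3 rad/s and contact force between the fingers and coupling below 0.1 N and ((y of tee_seat in the frame of bench_rack between 0.085 and 0.125 m and y of tee in the frame of carry_rack between 0.091 and 0.119 m) or (y of tee_seat in the frame of bench_rack between 0.015 and 0.055 m and y of tee in the frame of carry_rack between 0.021 and 0.049 m) or (y of tee_seat in the frame of bench_rack between -0.055 and -0.015 m and y of tee in the frame of carry_rack between -0.049 and -0.021 m) or (y of tee_seat in the frame of bench_rack between -0.125 and -0.085 m and y of tee in the frame of carry_rack between -0.119 and -0.091 m)) and x of tee in the frame of carry_rack between -0.014 and 0.014 m and z of tee in the frame of carry_rack between 0.018 and 0.028 m and contact force between the fingers and tee below 0.1 N and ((y of elbow_seat in the frame of bench_rack between 0.085 and 0.125 m and y of elbow in the frame of carry_rack between 0.091 and 0.119 m) or (y of elbow_seat in the frame of bench_rack between 0.015 and 0.055 m and y of elbow in the frame of carry_rack between 0.021 and 0.049 m) or (y of elbow_seat in the frame of bench_rack between -0.055 and -0.015 m and y of elbow in the frame of carry_rack between -0.049 and -0.021 m) or (y of elbow_seat in the frame of bench_rack between -0.125 and -0.085 m and y of elbow in the frame of carry_rack between -0.119 and -0.091 m)) and x of elbow in the frame of carry_rack between -0.014 and 0.014 m and z of elbow in the frame of carry_rack between 0.018 and 0.028 m and contact force between the fingers and elbow below 0.1 N and ((y of union_seat in the frame of bench_rack between 0.085 and 0.125 m and y of union in the frame of carry_rack between 0.091 and 0.119 m) or (y of union_seat in the frame of bench_rack between 0.015 and 0.055 m and y of union in the frame of carry_rack between 0.021 and 0.049 m) or (y of union_seat in the frame of bench_rack between -0.055 and -0.015 m and y of union in the frame of carry_rack between -0.049 and -0.021 m) or (y of union_seat in the frame of bench_rack between -0.125 and -0.085 m and y of union in the frame of carry_rack between -0.119 and -0.091 m)) and x of union in the frame of carry_rack between -0.014 and 0.014 m and z of union in the frame of carry_rack between 0.018 and 0.028 m and contact force between the fingers and union below 0.1 N); the robot touches nothing.
It fails at once if the coupling is dropped (falling free of the gripper at over 0.75 m/s, a fall of about 3 cm) (linear speed of coupling above 0.75 m/s and contact force between the fingers and coupling below 0.05 N).
It fails at once if the tee is dropped (falling free of the gripper at over 0.75 m/s, a fall of about 3 cm) (linear speed of tee above 0.75 m/s and contact force between the fingers and tee below 0.05 N).
It fails at once if the elbow is dropped (falling free of the gripper at over 0.75 m/s, a fall of about 3 cm) (linear speed of elbow above 0.75 m/s and contact force between the fingers and elbow below 0.05 N).
It fails at once if the union is dropped (falling free of the gripper at over 0.75 m/s, a fall of about 3 cm) (linear speed of union above 0.75 m/s and contact force between the fingers and union below 0.05 N).
It also fails if it takes over 115 s, if anything falls off the work surface, if the arm or the gripper's body presses on something with over 40 N, if the wrist force passes 120 N, or if a joint passes its speed limit or range.

ROBOT

A 7-joint arm with a two-finger parallel gripper is mounted at the origin on the work surface. World frame = base frame: x ahead of the robot, y to its left, z up, the work surface at z = 0. Lengths are in m, angles in rad, forces in N, time in s.
With the tool pointing down it reaches from about 0.4 to 0.85 m from the base axis. Payload 6.9 kg.
Tool frame: the origin (TCP) lies midway between the tips of the shut fingers; the grasp point (between the pads) lies behind it (ctrl.pinch_z is the z of the grasp point in the tool frame, in m); z points along the fingers, y is the line along which they close (so a half turn about z gives the same grasp; the last joint's range is limited). The gripper opens to 85 mm and grips with 20 to 120 N. Pads are 22 mm wide; open, the fingers measure 114 mm over their backs; the gripper's body (76 mm by 85 mm) begins 54 mm behind the grasp point. The pads swing forward as they close: fully open they stand 13 mm farther back than shut.
Start: joints at [-1.058, 0.507, -0.238, 1.5, 0.126, 1.149, -0.155], TCP at [0.247, 0.574, 0.231] pointing down, gripper open.
Joint ranges: [-3.08, 3.08], [-0.24, 2.05], [-1.43, 1.35], [0, 2.5], [-1.52, 4.66], [0.17, 1.96], [-2.89, 2.89]. Speed limits (rad/s): [2.39, 2.39, 3.14, 3.14, 3.14, 3.14, 3.14].

INTERFACE

Orientations are given as a unit quaternion [w, x, y, z].
In Python, from station import ctrl, get_state, vision, ticket, models gives the robot as it stands. Calls block until the motion is done:
- ctrl.movep(position, orientation): joint-space move of the TCP to a pose.
- ctrl.movel(position, frame=None, max_speed=0.15): straight line of the TCP; frame=None keeps the orientation; max_speed is the mean speed in m/s.
- ctrl.set_joints(angles): joint-space move.
- ctrl.ungrasp() and ctrl.close_gripper(force=None): open the fingers fully, or close them until they stop; force is the grip in N (None keeps the last).
- ctrl.pause(seconds).
- ctrl.ik(position, orientation): joint angles nearest the present ones, or None.
- get_state(): the state.
- vision.grab_frame(name): name is "scene" or "top"; returns (picture, depth): 480x640x3 uint8, blue, green, red; 480x640 float32, m along the optical axis (not along the pixel's ray), 0 where there is no reading.
- vision.camera_info(name): a dict with "mtx" (3x3 intrinsics, pixels), "R" (3x3) and "t" (3): a world point X has camera coordinates R X + t. Camera axes: x right, y down, z forward; pixel columns grow to the right and rows downward; lengths in m; the calibration is good to about 2 mm. A picture is of the moment at which its call begins. camera_info takes no time and is no camera call.
A pose or a line that the arm cannot do raises ctrl.Unreachable and nothing moves.
- ticket.close_job(): hands the job in; it is judged then, once.
Trained networks look in the newest picture that a camera, given by its name, has taken for a name from the list of things; names that differ only in an ending like _2 or _b are one class to them, and where a whole thing is asked for, a point or a joint stands for the part that bears it (a point fixed in the world has none). Each returns a list of dicts, best first, with "p" (0 to 1); they miss things now and then, are a little off and sometimes report something else, mostly with a low value. They report only what shows in the picture. A call takes as long as a camera call. They do not tell look-alikes from the thing itself.
- models.recognise(camera, target): "point" ([column, row] in pixels, amid what is visible of it).
- models.masks_of(camera, target): "mask" (480x640 bool, what is visible of it) and "point" ([column, row] in pixels, amid what is visible of it).
The state is a dict: "time": time; "qpos": joint angles; "qd": joint speeds; "tau": joint torques, N m; "tcp_pos": TCP position; "eef_rot": TCP orientation; "contact_force": force on the tool from outside, world axes, zero at the start; "wrist_torque": the same for the moment, N m; "width": finger opening in m; "gripper_force": force on a finger pad.
Only numpy, scipy, OpenCV 4.12 (cv2) and the standard library are available. Lean on these libraries where they do the work, as an engineer would, in place of code of your own. Each camera call takes 0.05 s, during which the arm holds its last target. There are 200 camera calls.

## Working session

There is one attempt and no reset: what is moved stays moved. The work goes in short steps, each a Python script; the robot and the scene stay as the last script left them, time stands still between calls to the robot, and variables do not carry over. Pictures are saved under pics/ and viewed, at most 14 in all, crops included, and the job is handed in when it is done.

```bash
mkdir -p pics; ls
python3 - <<'E'
from station import ctrl,get_state,vision
import cv2,numpy as np
print(ctrl.pinch_z,get_state())
for n in("scene","top"):
    p,d=vision.grab_frame(n);cv2.imwrite(f"pics/{n}0.png",p);np.save(f"{n}_d.npy",d)
    i=vision.camera_info(n);print(n,i["mtx"],-i["R"].T@i["t"],i["R"])
E
```

```text
pics
-0.0187 {'time': 0.0, 'qpos': array([-1.05847138,  0.50831802, -0.23751488,  1.50115376,  0.1257104 ,
        1.14889202, -0.15481175]), 'qd': array([ 0.00182499, -0.00010297, -0.00049819, -0.00194652,  0.0006041 ,
        0.00161941, -0.00037636]), 'tau': array([-7.57400285e-04, -6.20582557e+01, -2.18669705e+00, -2.49646568e+01,
        1.27328478e-02,  1.19946056e-02, -3.32652945e-06]), 'tcp_pos': array([0.24718746, 0.5734855 , 0.23043441]), 'eef_rot': array([-1.54906974e-04,  2.02010795e-01,  9.79382890e-01, -8.76960879e-04]), 'contact_force': array([ 0.21638465,  0.05723284, -0.39349534]), 'wrist_torque': array([-0.01078242,  0.00330485, -0.0209467 ]), 'gripper_force': 0.0, 'width': 0.0852066034736548}
scene [[444.88189573   0.         318.9058052 ]
 [  0.         444.88189573 230.11849726]
 [  0.           0.           1.        ]] [1.06634394 0.03985305 0.58350236] [[-0.12267527  0.99243484 -0.00488589]
 [ 0.74734628  0.08913824 -0.65842836]
 [-0.65301173 -0.08442432 -0.75262754]]
top [[566.00603918   0.         321.03362793]
 [  0.         566.00603918 237.39269653]
 [  0.           0.           1.        ]] [0.4375461  0.0017732  0.90843205] [[-0.0087317  -0.99990014  0.01111174]
 [-0.9818816   0.00646974 -0.18938498]
 [ 0.18929418 -0.01256406 -0.98184004]]
```

View pics/scene0.png

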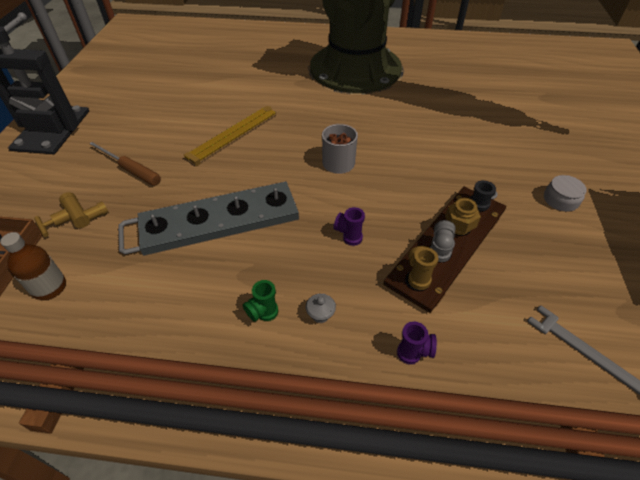

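View pics/top0.png

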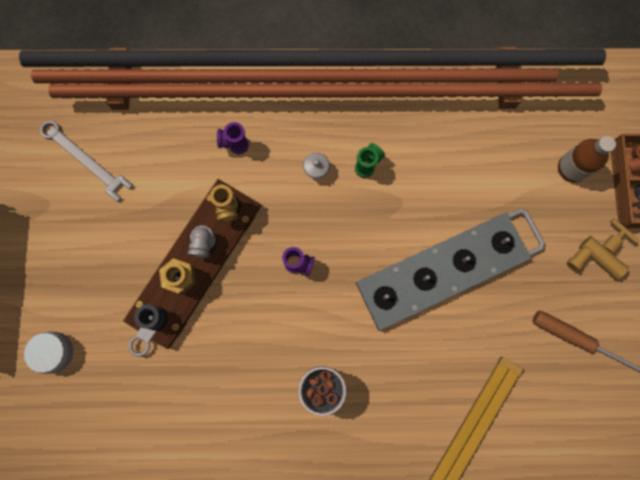

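Top view: the bench rack is at about (193,265), with its eye at (142,343). Counted from the eye, the order is coupling (150,318), union (177,277), elbow (202,241), tee (223,200). The carry rack is at (450,270), with its handle at (528,230).

These could be taken for the tee: purple (235,138), purple (297,262), green (369,160), and the brass valve (600,255). I choose the brass one on the oak board.

```bash
cat > h.py <<'E'
from station import ctrl,get_state,vision,ticket,models
import cv2,numpy as np
from scipy.spatial.transform import Rotation as Ro
np.set_printoptions(precision=4,suppress=True)
def cloud(n,d,mask):
    i=vision.camera_info(n);v,u=np.nonzero(mask&(d>0));z=d[v,u]
    c=np.c_[u,v,np.ones_like(u)]@np.linalg.inv(i["mtx"]).T*z[:,None]
    return (c-i["t"])@i["R"]
def pix2w(n,uv,z):
    i=vision.camera_info(n);r=i["R"].T@np.linalg.inv(i["mtx"])@[uv[0],uv[1],1];o=-i["R"].T@i["t"]
    return o+r*(z-o[2])/r[2]
E
python3 - <<'E'
from h import *
import pickle
out={}
crop=None
for n in("top","scene"):
    p,d=vision.grab_frame(n)
    if n=="top":crop=p.copy()
    for t in("bench_rack","carry_rack","coupling","union","elbow","tee"):
        r=models.masks_of(n,t)
        print(n,t,[(round(x["p"],2),np.round(x["point"]),int(x["mask"].sum())) for x in r][:6])
        out[n,t]=[(x["p"],x["point"],cloud(n,d,x["mask"]),x["mask"]) for x in r]
pickle.dump(out,open("o.pkl","wb"))
cv2.imwrite("pics/crop1.png",cv2.resize(crop[170:370,110:280],None,fx=3,fy=3,interpolation=cv2.INTER_CUBIC))
E
```

```text
top bench_rack [(0.83, array([195., 273.]), 6234), (0.48, array([240., 203.]), 80)]
top carry_rack [(0.81, array([444., 271.]), 9428)]
top coupling [(0.97, array([145., 318.]), 576)]
top union [(0.86, array([176., 277.]), 896)]
top elbow [(0.73, array([200., 244.]), 673)]
top tee [(0.95, array([300., 262.]), 609), (0.91, array([366., 159.]), 672), (0.79, array([226., 200.]), 702), (0.59, array([234., 139.]), 782)]
scene bench_rack [(0.91, array([446., 263.]), 3939), (0.38, array([482., 192.]), 548)]
scene carry_rack [(0.9, array([209., 220.]), 6929)]
scene coupling [(0.98, array([484., 194.]), 519)]
scene union [(0.67, array([466., 212.]), 881)]
scene elbow [(0.75, array([443., 240.]), 707)]
scene tee [(0.83, array([350., 224.]), 888), (0.73, array([264., 306.]), 1097), (0.71, array([413., 343.]), 1249), (0.67, array([422., 268.]), 976)]
```

View pics/crop1.png

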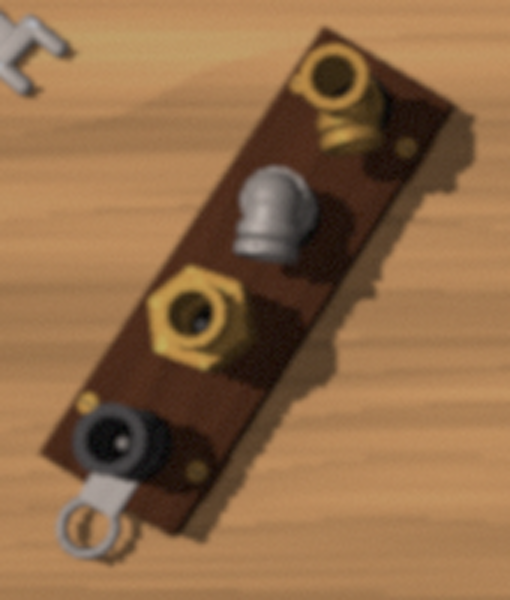

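The crop confirms the choice: brass tee at the far end, then elbow, union, and the coupling by the eye. Next step is measuring.

Run:
```python
from h import *
import pickle
o=pickle.load(open("o.pkl","rb"))
R={}
for t in("bench_rack","carry_rack"):
  for n in("top","scene"):
    p=o[n,t][0][2]; q=p[abs(p[:,2]-.02)<.006]; print(n,t,len(p),len(q),np.median(q[:,2]))
    xy=q[:,:2]
    if n=="top":
        # erode the handle/eye: project on long axis, keep inside +-
        (c,s,a)=cv2.minAreaRect((xy*1000).astype(np.float32)); print(c,s,a)
    R[n,t]=xy
# fit rectangle 84x270 robustly
from scipy.optimize import minimize
for t,c0,ey in(("bench_rack",pix2w("top",(193,265),.02),pix2w("top",(142,343),.02)),("carry_rack",pix2w("top",(445,272),.02),pix2w("top",(528,230),.02))):
    for n in("top","scene","both"):
        xy=R[n,t] if n!="both" else np.r_[R["top",t],R["scene",t]]
        def cost(v):
            e=np.array([np.cos(v[2]),np.sin(v[2])]);d=xy-v[:2]
            y=d@e;x=d@np.array([e[1],-e[0]])
            k=abs(y)<.15
            # inside count with soft edges minus outside
            return np.mean(np.minimum(np.maximum(abs(x)-.042,0),.01)+np.minimum(np.maximum(abs(y)-.135,0),.01))*1e3
        # width-percentile fit
        best=min(np.linspace(-3.14,3.14,1),default=0)
        a=np.arctan2(*(ey-c0)[1::-1]); v=np.r_[c0[:2],a]
        for it in range(30):
            g=np.linspace(-.2,.2,81)/(1+it/3)
            def spread(a):
                e=np.array([np.sin(a),-np.cos(a)]);x=xy@e;return np.subtract(*np.percentile(x,[99,1]))
            a=v[2]+g[np.argmin([spread(v[2]+k) for k in g])];v[2]=a
        e=np.array([np.cos(a),np.sin(a)]);f=np.array([e[1],-e[0]])
        x=xy@f;y=xy@e
        lx=np.percentile(x,[.7,99.3]);k=abs(x-lx.mean())>.02  # exclude eye/handle middle
        ly=np.percentile(y[k],[.7,99.3])
        print(t,n,"ang",a,"w",np.ptp(lx),"l",np.ptp(ly),"c",lx.mean()*f+ly.mean()*e)
for t,h in(("coupling",.063),("union",.075),("elbow",.068),("tee",.083)):
  for n in("top","scene"):
    i=np.argmin([np.linalg.norm(x[2].mean(0)[:2]-pix2w("top",{"coupling":(150,318),"union":(177,277),"elbow":(202,241),"tee":(223,200)}[t],.05)[:2]) for x in o[n,t]])
    p=o[n,t][i][2];q=p[abs(p[:,2]-h)<.004]
    c,r=cv2.minEnclosingCircle((q[:,:2]*1000).astype(np.float32)) if len(q) else (0,0)
    print(t,n,len(p),"zmax",np.percentile(p[:,2],98),len(q),"circ",np.array(c),r,"mean",q.mean(0))
```

```text
top bench_rack 6218 5971 0.020225422108345496
(557.4689331054688, 201.3844757080078) (85.06085968017578, 303.4597473144531) 58.47186279296875
scene bench_rack 3920 3534 0.018353422889804828
top carry_rack 9384 8924 0.02082112279231767
(562.7439575195312, -220.1632537841797) (84.23738861083984, 304.3204650878906) 24.448461532592773
scene carry_rack 6903 5467 0.018706275808663513
bench_rack top ang 2.587243640573814 w 0.08299825622014784 l 0.2656294602959449 c [0.5715 0.1925]
bench_rack scene ang 2.5883261144724647 w 0.08317647045871368 l 0.2662441539792881 c [0.5741 0.1918]
bench_rack both ang 2.587136497716671 w 0.0834246473936554 l 0.266642124048839 c [0.5728 0.1921]
carry_rack top ang -1.1430149357769972 w 0.08247005601575269 l 0.2975549900856416 c [ 0.5619 -0.2185]
carry_rack scene ang -1.143288745300807 w 0.08365551138329941 l 0.2730506771926227 c [ 0.5591 -0.2093]
carry_rack both ang -1.1399240266860886 w 0.0835956467484697 l 0.29533542529514134 c [ 0.5626 -0.2181]
coupling top 573 zmax 0.0657487018194164 285 circ [483.8401 249.5337] 18.358781814575195 mean [0.4834 0.2491 0.063 ]
coupling scene 518 zmax 0.06247974313152498 167 circ [484.3504 247.7893] 18.67064094543457 mean [0.4858 0.2485 0.0611]
union top 892 zmax 0.07699460966417167 222 circ [544.4534 209.3626] 17.15380096435547 mean [0.5442 0.2089 0.075 ]
union scene 877 zmax 0.07414130388949126 165 circ [543.7754 208.6996] 18.124645233154297 mean [0.5454 0.2082 0.0731]
elbow top 670 zmax 0.07016948147380252 312 circ [594.3848 176.6288] 21.524972915649414 mean [0.5936 0.1755 0.0668]
elbow scene 704 zmax 0.06745659109033887 170 circ [594.9762 174.512 ] 19.657339096069336 mean [0.5939 0.1748 0.0656]
tee top 701 zmax 0.0855203778173113 207 circ [661.6417 140.4067] 16.692378997802734 mean [0.6615 0.1399 0.083 ]
tee scene 972 zmax 0.08258423703200704 207 circ [662.687  140.3819] 17.262672424316406 mean [0.6638 0.1396 0.0813]
```

Run:
```python
from h import *
import pickle
o=pickle.load(open("o.pkl","rb"))
pic,d=vision.grab_frame("top")
m=o["top","carry_rack"][0][3].astype(np.uint8)
m=cv2.morphologyEx(m,cv2.MORPH_CLOSE,np.ones((25,25)))
g=cv2.cvtColor(pic,cv2.COLOR_BGR2GRAY)
k=((g<45)&(m>0)).astype(np.uint8);k=cv2.morphologyEx(k,cv2.MORPH_CLOSE,np.ones((7,7)))
n,l,s,c=cv2.connectedComponentsWithStats(k)
P=[]
for j in range(1,n):
    if s[j,4]>150:
        (u,v),r=cv2.minEnclosingCircle(np.argwhere(l==j)[:,::-1].astype(np.float32))
        w=pix2w("top",c[j],.023);P.append(w[:2]);print(s[j],c[j],(u,v),r,w)
P=np.array(P);print("gaps",np.linalg.norm(np.diff(P,axis=0),axis=1),"mean",P.mean(0))
dd=P[-1]-P[0];print("ang",np.arctan2(dd[1],dd[0]))
C={"tee":(.662,.1400),"elbow":(.600,.1745),"union":(.5440,.209)}
be=np.array([-.850,.527]);ba=2.587
for t in("tee","elbow"):
  for cam in("top","scene"):
    i=np.argmin([np.linalg.norm(x[2].mean(0)[:2]-C[t]) for x in o[cam,t]])
    p=o[cam,t][i][2];p=p[p[:,2]>.03];q=p[:,:2]-C[t];y=q@be;
    # branch ridge: highest points at y 18..29mm in branch z-range
    b=(p[:,2]<.073)&(y>.0185)
    x=q@np.array([be[1],-be[0]])
    top=b&(p[:,2]>.062)
    dv=q[top].mean(0);print(t,cam,b.sum(),top.sum(),"branch dir deg rel eye",np.degrees(np.arctan2(dv[1],dv[0])-ba),"ymax",np.percentile(y,99.5),"ymin",np.percentile(y,.5),"x",np.percentile(x,[.5,99.5]),"rim mean x",x[b].mean(), y[b].mean())
p=o["top","union"][0][2];q=p[(p[:,2]>.052)&(p[:,2]<.066)][:,:2]
for cam in("top","scene"):
  p=o[cam,"union"][0][2];q=p[(p[:,2]>.054)&(p[:,2]<.066)][:,:2]-C["union"]
  A=np.radians(np.arange(0,60,2))
  sp=[[np.percentile(q@[np.cos(a+j),np.sin(a+j)],98)-np.percentile(q@[np.cos(a+j),np.sin(a+j)],2) for j in np.radians([0,60,120])] for a in A]
  sm=np.array(sp).sum(1);print(cam,len(q),np.c_[np.degrees(A),sm*1000/3][np.argsort(sm)[:5]].tolist())
```

```text
[492 232  22  21 369] [502.6233 241.9539] (502.69708251953125, 241.857666015625) 11.104559898376465 [ 0.5989 -0.2994  0.023 ]
[454 250  21  22 372] [463.9516 260.2715] (463.7514953613281, 260.601806640625) 11.246064186096191 [ 0.5698 -0.2358  0.023 ]
[414 268  22  22 382] [424.6963 278.7539] (424.5, 279.0) 11.236202239990234 [ 0.5409 -0.1722  0.023 ]
[374 287  23  23 388] [384.9381 297.4433] (384.9837341308594, 297.66278076171875) 11.382777214050293 [ 0.512  -0.1086  0.023 ]
gaps [0.0699 0.0699 0.0698] mean [ 0.5554 -0.204 ]
ang 1.9983188187608425
tee top 108 70 branch dir deg rel eye 27.72639498500493 ymax 0.029383963961294727 ymin -0.01506273621654491 x [-0.0292  0.0158] rim mean x -0.012771903029478834 0.023022802672115844
tee scene 10 10 branch dir deg rel eye -320.14633607102303 ymax 0.02315580360297382 ymin -0.016915856709727 x [-0.0294  0.0166] rim mean x -0.01879022621478867 0.022491392099824103
elbow top 87 50 branch dir deg rel eye 12.865861147563548 ymax 0.027512351308515915 ymin -0.020371583728697993 x [-0.0225  0.0187] rim mean x -0.004973550950515921 0.022334010177227276
elbow scene 36 23 branch dir deg rel eye 13.726462099417923 ymax 0.02482114076776157 ymin -0.022236108857531113 x [-0.0218  0.0187] rim mean x -0.0019382080200017228 0.021673626595301636
top 422 [[40.0, 44.823135384173575], [38.0, 44.88078001479848], [42.0, 44.97732705524212], [44.0, 44.98053214046411], [36.0, 45.02969812524281]]
scene 384 [[36.0, 41.50802136508799], [28.0, 41.55536956862036], [32.0, 41.56169961690611], [29.999999999999996, 41.579529619264655], [34.0, 41.57980586350005]]
```

Run:
```python
from h import *
import pickle
from scipy.optimize import least_squares
o=pickle.load(open("o.pkl","rb"))
ba=2.587
def cap(r,h,R,H): # capped cylinder sdf: radial r, axial h in[0,H]
    a=r-R;b=np.maximum(-h,h-H)
    return np.minimum(np.maximum(a,b),0)+np.hypot(np.maximum(a,0),np.maximum(b,0))
for t,c0,H in(("tee",(.662,.14),.06),("elbow",(.600,.1745),.045)):
  for cams in(("top",),("scene",),("top","scene")):
    Q=[]
    for cam in cams:
        i=np.argmin([np.linalg.norm(x[2].mean(0)[:2]-c0) for x in o[cam,t]])
        Q.append(o[cam,t][i][2]-[0,0,.0215 if cam=="scene" else .0235])
    p=np.vstack(Q);p=p[(p[:,2]>.012)]
    def f(v):
        q=p[:,:2]-v[:2];e=np.array([np.cos(v[2]),np.sin(v[2])]);y=q@e;x=q@[e[1],-e[0]]
        zz=p[:,2]
        s1=cap(np.hypot(x,y),zz,.017,H) if t=="tee" else np.where(zz>.03,np.sqrt(x**2+y**2+(zz-.03)**2)-.017,cap(np.hypot(x,y),zz,.017,.03))
        s=np.minimum(s1,cap(np.hypot(x,zz-.03),y,.016,.03))
        return np.maximum(s,-.006)*1000
    best=min((least_squares(f,[*c0,ba+a],loss="soft_l1",x_scale=[.01,.01,.3]) for a in(-.3,0,.3)),key=lambda r:r.cost)
    print(t,cams,len(p),best.x,"rel eye deg",np.degrees(best.x[2]-ba),"cost/pt",best.cost/len(p))
```

```text
tee ('top',) 650 [0.6605 0.1364 3.0994] rel eye deg 29.36006089381191 cost/pt 1.1691877791062348
tee ('scene',) 816 [0.6596 0.1412 9.6461] rel eye deg 404.45542901273046 cost/pt 1.2640481667534305
tee ('top', 'scene') 1466 [0.6593 0.1404 3.3152] rel eye deg 41.72517147882634 cost/pt 1.2706422167306246
elbow ('top',) 619 [0.6048 0.1764 3.0832] rel eye deg 28.432715328425513 cost/pt 1.0537548379479402
elbow ('scene',) 637 [0.603  0.1743 3.0135] rel eye deg 24.439232737099143 cost/pt 0.8372627146368903
elbow ('top', 'scene') 1256 [0.6035 0.1753 3.0424] rel eye deg 26.0932604373082 cost/pt 0.9850673443222633
```

Run:
```python
from h import *
def proj(n,X):
    i=vision.camera_info(n);c=X@i["R"].T+i["t"];c=c@i["mtx"].T;return c[:,:2]/c[:,2:]
rows=[]
S={"top":cv2.imread("pics/top0.png"),"scene":cv2.imread("pics/scene0.png")}
th=np.linspace(0,2*np.pi,60)
for n in S:
  for t,c,H in(("tee",(.6625,.139),.083),("elbow",(.602,.1742),None)):
    tiles=[]
    ctr=proj(n,np.array([[*c,.055]]))[0].astype(int)
    x0,y0=ctr-25
    for rel in(None,0,10,20,30):
        im=cv2.resize(S[n][y0:y0+50,x0:x0+50],None,fx=3,fy=3,interpolation=cv2.INTER_CUBIC)
        if rel is not None:
            a=2.587+np.radians(rel);e=np.array([np.cos(a),np.sin(a),0]);f=np.array([-e[1],e[0],0]);z=np.array([0,0,1.])
            B=np.array([*c,.053])+.03*e+.016*(np.cos(th)[:,None]*f+np.sin(th)[:,None]*z)
            L=[B]
            for zz in([.083,.023] if H else [.023]): L.append(np.array([*c,zz])+.017*(np.cos(th)[:,None]*f+np.sin(th)[:,None]*e))
            for P,col in zip(L,((0,0,255),(0,255,0),(255,0,0))):
                cv2.polylines(im,[((proj(n,P)-[x0,y0]+.5)*3).astype(int)],True,col,1)
        tiles.append(im)
    rows.append(np.hstack(tiles))
cv2.imwrite("pics/ov.png",np.vstack(rows))
```

```text
(no output)
```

View pics/ov.png

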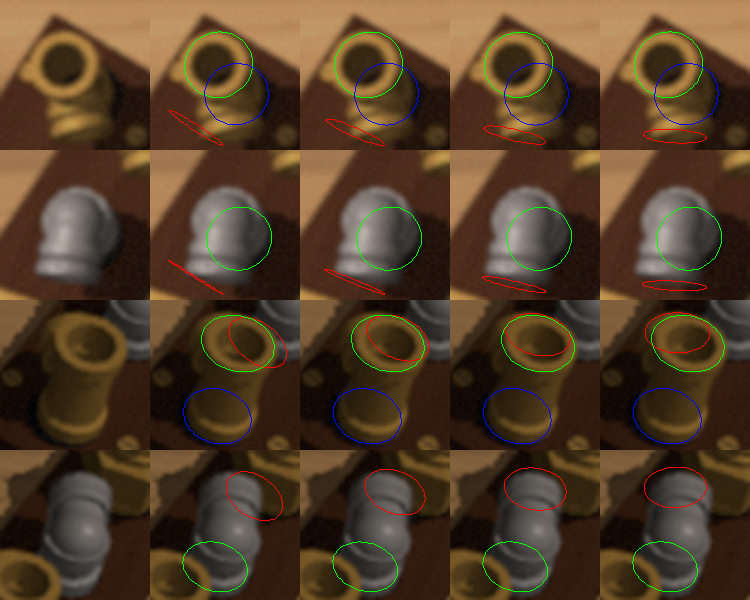

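The crops show the elbow branch about 17° and the tee branch about 19° off the eye direction. The union's flats face about 37°. I'll check reachability before moving.

```bash
cat >> h.py <<'E'
def quat(phi):
    y=np.array([np.cos(phi),np.sin(phi),0]);z=np.array([0,0,-1.]);x=np.cross(y,z)
    q=Ro.from_matrix(np.c_[x,y,z]).as_quat();return np.r_[q[3],q[:3]]
D=np.radians
PICK={"coupling":(.484,.249,D(58.2)),"union":(.544,.209,D(37)),"elbow":(.6015,.1745,D(75)),"tee":(.6625,.140,D(77))}
PLACE={"coupling":(.5989,-.2994),"union":(.5698,-.2358),"elbow":(.5409,-.1722),"tee":(.512,-.1086)}
PP=D(24.5)
GZ={"coupling":.028,"union":.028,"elbow":.028,"tee":.034}
def tz(n): return .023+GZ[n]+ctrl.pinch_z-.003
E
python3 - <<'E'
from h import *
for n in PICK:
    x,y,f=PICK[n]
    for k in(-np.pi,0,np.pi):
        for lab,(X,Y),F in(("pick",(x,y),f),("place",PLACE[n],PP)):
            for z in(tz(n),tz(n)+.12):
                q=ctrl.ik([X,Y,z],quat(F+k));print(n,lab,round(np.degrees(k)),round(z,3),q)
E
```

```text
coupling pick -180 0.029 [ 0.0206  0.7792 -0.8884  1.9427  0.827   0.8346  2.8285]
coupling pick -180 0.149 [-1.1723  0.734   1.1513  1.8403 -0.7604  1.0921 -1.8552]
coupling place -180 0.029 [-0.0471  0.9782  0.9511  1.603  -0.8938  1.0477 -1.5408]
coupling place -180 0.149 [-0.1057  0.9085  1.1504  1.4927 -0.8455  1.2944 -1.5789]
coupling pick 0 0.029 [-0.4258  0.63   -0.1444  1.9484  0.1569  0.5737  0.341 ]
coupling pick 0 0.149 [-0.4148  0.4637 -0.1552  1.8311  0.0919  0.8537  0.4015]
coupling place 0 0.029 [ 0.2705  0.7863  0.2779  1.5986 -0.2753  0.7955  1.0922]
coupling place 0 0.149 [ 0.1625  0.6836  0.4813  1.489  -0.3431  1.0533  1.1498]
coupling pick 180 0.029 [ 0.0206  0.7792 -0.8884  1.9427  0.827   0.8346  2.8285]
coupling pick 180 0.149 [-1.1723  0.734   1.1513  1.8403 -0.7604  1.0921 -1.8552]
coupling place 180 0.029 [-0.0471  0.9782  0.9511  1.603  -0.8938  1.0477 -1.5408]
coupling place 180 0.149 [-0.1057  0.9085  1.1504  1.4927 -0.8455  1.2944 -1.5789]
union pick -180 0.029 [ 0.0664  0.787  -0.7962  1.8395  0.7448  0.8433  2.6788]
union pick -180 0.149 [ 0.1053  0.
[... 2011 characters left out ...]
 -1.4745]
tee place -180 0.155 [-0.5106  0.6919  1.1517  1.8854 -0.7294  1.0642 -1.7691]
tee pick 0 0.035 [-0.132   0.7731 -0.1993  1.5674  0.1902  0.8202  0.9378]
tee pick 0 0.155 [-0.1452  0.646  -0.1771  1.4529  0.1223  1.0534  0.9961]
tee place 0 0.035 [ 0.1046  0.601   0.0869  2.001  -0.0951  0.5433  0.6855]
tee place 0 0.155 [ 0.0022  0.4365  0.2316  1.8797 -0.1307  0.84    0.7278]
tee pick 180 0.035 [-0.5069  0.8229  0.4815  1.5731 -0.464   0.8615 -1.648 ]
tee pick 180 0.155 [-0.5307  0.6992  0.5326  1.4589 -0.3782  1.0865 -1.7218]
tee place 180 0.035 [-0.4707  0.9264  1.1498  2.0078 -1.0631  0.9881 -1.4745]
tee place 180 0.155 [-0.5106  0.6919  1.1517  1.8854 -0.7294  1.0642 -1.7691]
```

```bash
cat >> h.py <<'E'
def pick(n,force=60):
    x,y,f=PICK[n];z=tz(n)
    ctrl.movep([x,y,z+.12],quat(f)); ctrl.movel([x,y,z],max_speed=.15)
    print(n,"pz",ctrl.pinch_z,get_state()["contact_force"]); ctrl.close_gripper(force)
    s=get_state();print(" grip w",s["width"],"F",s["gripper_force"],"pz",ctrl.pinch_z,s["tcp_pos"])
    ctrl.movel([x,y,z+.04],max_speed=.1);ctrl.movel([x,y,z+.12],max_speed=.2)
    s=get_state();print(" lifted w",s["width"],"F",s["gripper_force"],s["contact_force"],"t",s["time"])
def place(n,dx=(0,0)):
    X,Y=np.add(PLACE[n],dx);z=tz(n)+.001
    ctrl.movep([X,Y,z+.12],quat(PP)); ctrl.movel([X,Y,z+.03],max_speed=.15); a=get_state()
    ctrl.movel([X,Y,z],max_speed=.06); s=get_state()
    print(" down",s["contact_force"]-a["contact_force"],s["width"],s["tcp_pos"])
    ctrl.ungrasp();ctrl.movel([X,Y,z+.12],max_speed=.2);print(" t",get_state()["time"])
E
python3 - <<'E'
from h import *
pick("coupling")
p,d=vision.grab_frame("scene");cv2.imwrite("pics/a.png",p)
E
```

```text
coupling pz -0.0187 [-0.1046 -0.07    0.2635]
 grip w 0.03638735386485643 F 59.51597034931183 pz -0.0187 [0.4844 0.2491 0.0302]
 lifted w 0.03619985543548547 F 60.10828223079443 [-0.2521 -0.2581 -1.9592] t 4.9333
```

View pics/a.png

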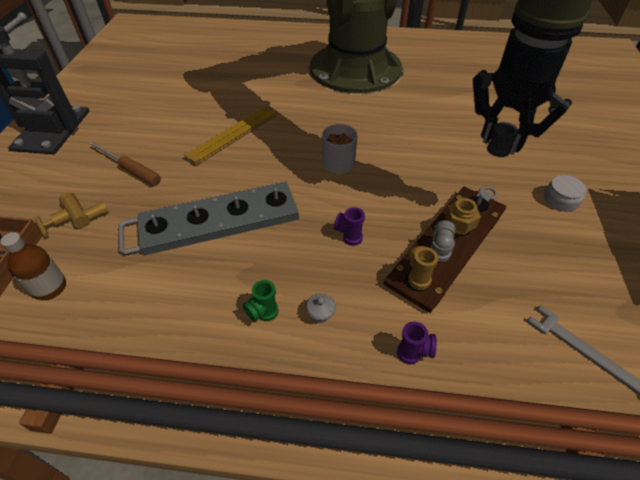

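The coupling is held upright at (502,138) and only 4.9 s have passed. Next I place it and check.

Run:
```python
from h import *
place("coupling")
pick("union")
p,d=vision.grab_frame("scene");cv2.imwrite("pics/b.png",p)
```

```text
down [-3.3014  2.0019  7.2688] 0.03639716846850745 [ 0.5984 -0.2991  0.0303]
 t 9.6917
union pz -0.0187 [-0.0645  0.72    0.8499]
 grip w 0.04518061104559078 F 60.312165725044906 pz -0.0187 [0.5445 0.2092 0.0303]
 lifted w 0.04526305555248659 F 61.05701174587011 [-0.1511 -0.7484 -3.1161] t 14.05
```

View pics/b.png

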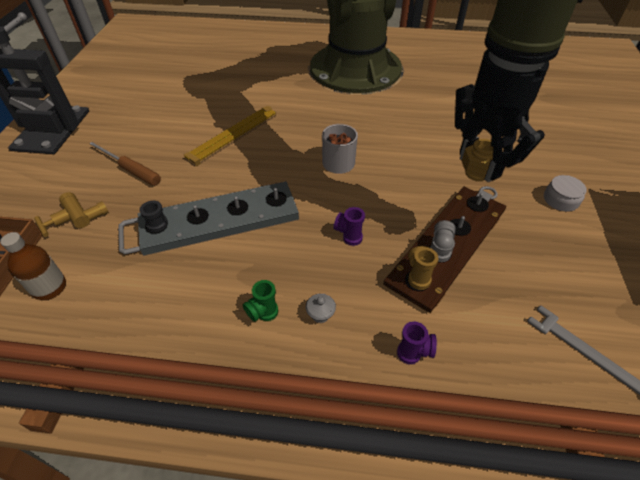

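The coupling is seated next to the handle at (153,216), and the union is held level at (480,160).

Run:
```python
from h import *
place("union")
pick("elbow")
p,d=vision.grab_frame("scene");cv2.imwrite("pics/c.png",p)
```

```text
down [-2.3363  2.1425  8.7938] 0.04554918056542959 [ 0.5693 -0.2356  0.0304]
 t 18.3667
elbow pz -0.0187 [-0.8138 -0.6106 -0.4943]
 grip w 0.03291736952282923 F 59.020052018677234 pz -0.0187 [0.602  0.1748 0.0302]
 lifted w 0.033598331662269075 F 59.50144624468521 [-0.2336 -0.5989 -3.2923] t 22.475
```

View pics/c.png

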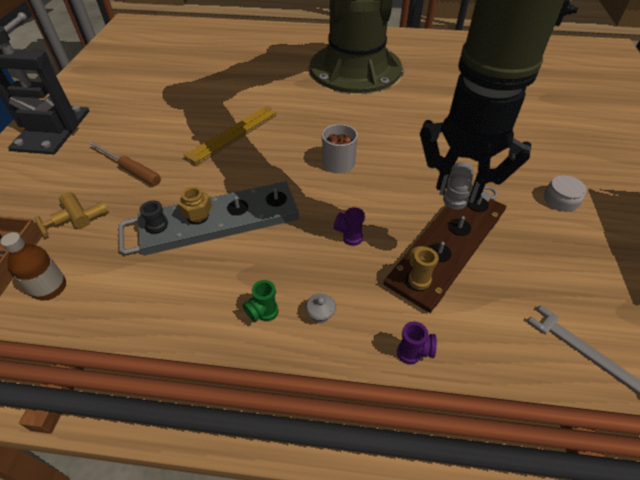

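The union is seated at (195,206). The elbow is held at (459,185), so I'll check a crop for tilt before placing it.

```bash
python3 -c "
import cv2
p=cv2.imread('pics/c.png')[110:230,400:540];cv2.imwrite('pics/c2.png',cv2.resize(p,None,fx=4,fy=4,interpolation=2))"
```

```text
(no output)
```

View pics/c2.png

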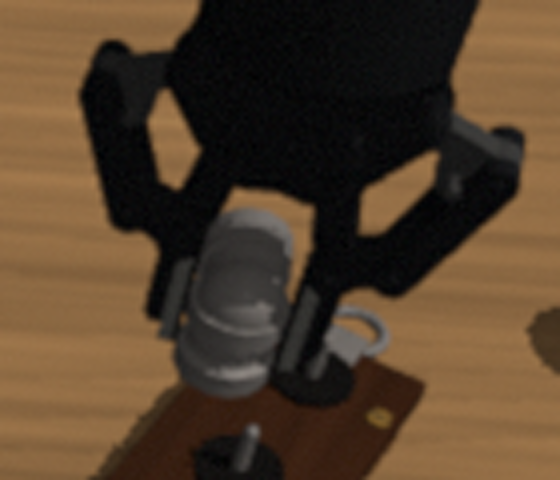

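The elbow hangs upright with its open mouth facing down. I'll carry on.

Run:
```python
from h import *
place("elbow")
pick("tee")
p,d=vision.grab_frame("scene");cv2.imwrite("pics/d.png",p)
```

```text
down [-3.176   1.5444  7.1174] 0.03340698058679086 [ 0.5404 -0.1721  0.0303]
 t 26.5583
tee pz -0.0187 [ 0.478  -0.2922 -0.2451]
 grip w 0.0376005714798033 F 54.14362927665934 pz -0.0187 [0.663  0.1403 0.0364]
 lifted w 0.03763154580762746 F 55.155932237394154 [ 0.1854 -0.1661 -3.081 ] t 30.3917
```

View pics/d.png

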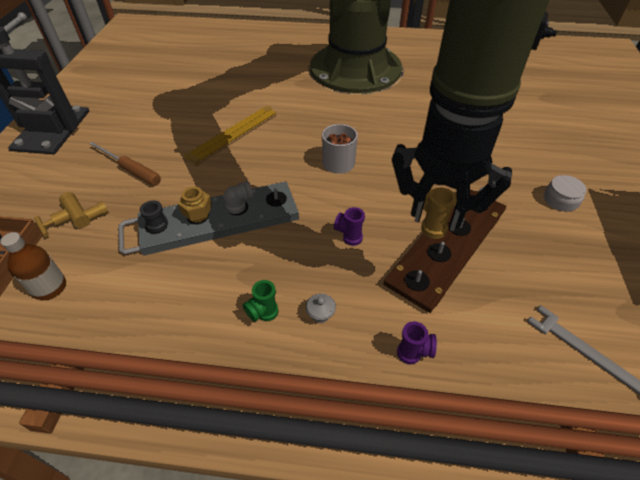

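The elbow is seated at (237,200). The tee is held, but the grip is 37.6 mm wide instead of 34, so I'll look closely.

```bash
python3 -c "
import cv2,numpy as np
p=cv2.imread('pics/d.png');f=lambda q:cv2.resize(q,(400,400),interpolation=2)
from h import vision
t,_=vision.grab_frame('top');cv2.imwrite('pics/d2.png',np.hstack([f(p[140:260,380:500]),f(p[150:270,180:300])]))"
```

```text
(no output)
```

View pics/d2.png

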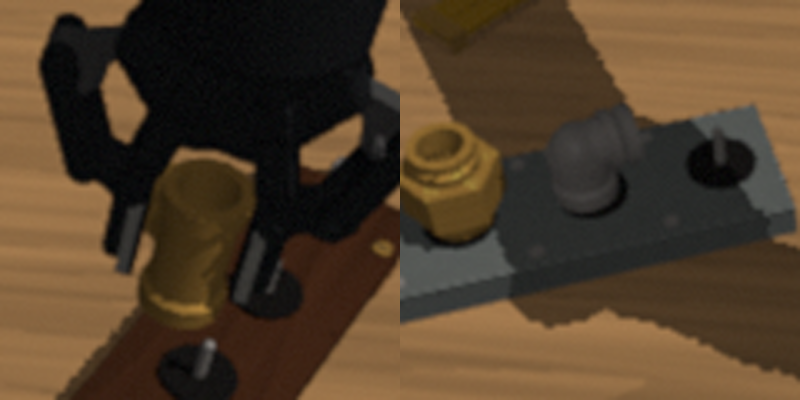

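The tee looks upright and secure. Placing it.

Run:
```python
from h import *
place("tee")
s=get_state();ctrl.movel([.45,.15,.25]);
p,d=vision.grab_frame("scene");t,e=vision.grab_frame("top")
f=lambda q:cv2.resize(q,(400,400),interpolation=2)
cv2.imwrite("pics/e.png",np.hstack([f(p[110:290,120:300]),f(t[180:360,360:540])]))
c=np.array([.5554,-.204]);a=-1.1433;E=np.array([np.cos(a),np.sin(a)]);F=np.array([E[1],-E[0]])
for n,h in(("coupling",.063),("union",.075),("elbow",.068),("tee",.083)):
  for cam,dd in(("top",e),("scene",d)):
    for x in models.masks_of(cam,n):
        P=cloud(cam,dd,x["mask"]);Q=P[abs(P[:,2]-h)<.005]
        if len(Q)>20 and abs((Q.mean(0)[:2]-c)@E)<.14 and abs((Q.mean(0)[:2]-c)@F)<.05:
            m=np.array(cv2.minEnclosingCircle((Q[:,:2]*1000).astype(np.float32))[0])/1000-c;print(n,cam,"x",m@F,"y",m@E,"ztop",np.percentile(P[:,2],97))
```

```text
down [-0.0716  0.1258  3.8993] 0.035921482149276006 [ 0.5126 -0.1088  0.0363]
 t 34.3
coupling top x 0.0009355262442153965 y 0.10352028913141827 ztop 0.06554180879178827
coupling scene x 0.00031284460812840376 y 0.10432911256291673 ztop 0.06274501496342122
union top x 0.0008680204040486214 y 0.033942329130560764 ztop 0.07707485225703178
union scene x 0.000139934658891193 y 0.033693322316979246 ztop 0.0739718837744654
elbow top x 0.001631297841028724 y -0.04232183376863989 ztop 0.07002037177290076
elbow scene x -2.6247318072131518e-05 y -0.041386160651630435 ztop 0.06727783629533048
tee top x -0.00012337828216091393 y -0.1063687778910925 ztop 0.08506146309981115
tee scene x -0.0016100574929288796 y -0.10384978328214435 ztop 0.08201126218092837
```

View pics/e.png

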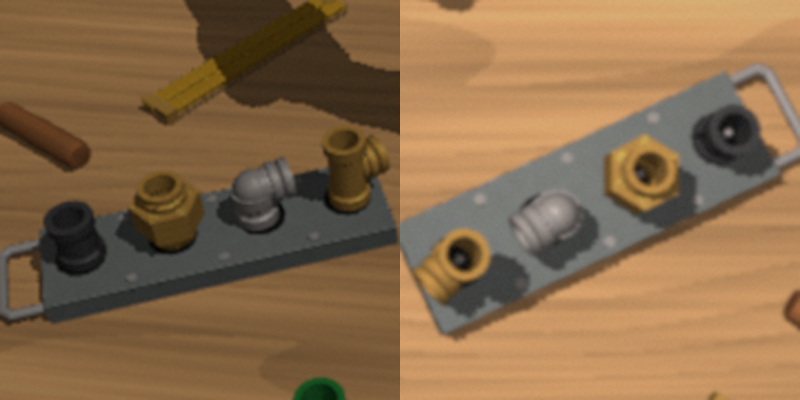

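All four fittings stand upright on their pins in the right order, with the same top heights as on the bench rack, and none is held. Handing in.

```bash
python3 -c "
from station import ticket;print(ticket.close_job())"
```

```text
the job is handed in; nothing more can be done
None
```

The coupling, union, elbow and tee are on the carrying rack in that order from the handle, upright, down over their pins and released; I handed the job in after about 36 s of robot time, and no verdict came back.

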